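Load a block under the spring flap of a drill jig

TASK

Load the aluminium block into the drill jig: slide it along the plate to just short of the spring-closed flap, then hold the flap open by pressing its ribbed thumb plate down with one fingertip while the other fingertip pushes the block in under the flap until it sits squarely against the end stop. Keep the flap off the block until it is home, then take the hand away so that the flap comes down and clamps it. Slide the block, do not lift it, and leave the loose things near the jig where they are.

Things in the scene. Friction and masses are not known exactly. Their poses are not given: they have to be found in the camera images.
- jig: Drill jig screwed to the bench. Origin on the bench surface, midway across, below the front edge of the flap; x is the loading direction, z up. Steel plate 230 (x) by 120 (y) by 12 mm thick, from x = -130 to +100; its upper face at z = 12 is the bed. Below: mm, jig frame. The flap's hinge pin lies along y at x = 19, z = 50, between cheeks 46 high above the bed (x = 10 to 32, y = +-33 to +-44).
- stop (a point): Middle of the face of the end stop, on the bed (jig frame x = 11, y = 0, z = 12). The stop is a black bar across the jig, 22 high, 6 thick. Two black guide rails, 16 high above the bed, lead to it: inner faces at y = +-27 from x = -18 on, flaring outwards in front to about y = +-42 at x = -50.
- flap (a joint): Angle of the flap, rad: 0 shut (on its own stop), 0.75 fully open; 0.2 when it lies level on a loaded block. It is a steel rocker: before the pin a clamping front 60 wide, 19 long; behind it the thumb plate. Shut, the front edge is 30 mm above the bed, 4 mm too low for the block; at 0.5 it is 40 mm above. A spring shuts it: pressing the thumb point takes about 3 N at 0, 5 N at 0.55.
- thumb (a point): Point on top of the thumb plate, midway across, 30 mm from the hinge pin; moves with the flap. The thumb plate, ribbed, 44 wide, 46 long from the pin, 4 thick, points away from the loading side (+x) and slopes up 0.55 rad from the pin when shut; pressing it down raises the front edge. At flap angle 0.55 it is level, its top 40 mm above the bed.
- block: Milled aluminium block, plain rectangular, 24 (x) by 50 (y) by 34 mm high, about 0.11 kg, a bore showing in each end. Origin at the centre of its underside. Starts on the bed in front of the flap, x roughly along the jig's x, origin 70 to 95 mm before the jig's. Loaded, its origin is at jig x = -1, y = 0: 13 mm of it still stand out before the flap's front edge.
- oiler: Bystander: white plastic bottle, 48 mm across, 125 high, standing near the jig. Origin at the centre of its underside.
- plug_gauge: Bystander: stepped steel plug, foot 32 mm across, 85 high, standing near the jig. Origin at the centre of its underside.
- driver: Bystander: screwdriver, 170 mm long, lying near the jig. Origin on the bench below its middle.
There are look-alikes about, which are no part of the job. What is meant by the block is not brown, green or yellow, and is the larger of those in its own colour.

How it is judged (in metres and radians):
On the way, in this order (a step that is already met when the one before it is completed fails the run):
1. the fingers hold the flap open while the block is still in front of it (value of joint flap above 0.3 rad and contact force between the fingers and flap above 0.3 N and x of block in the frame of jig below -0.01 m), for 0.1 s.
2. the block is home against the stop with the flap still held open by the fingers (value of joint flap above 0.3 rad and contact force between the fingers and flap above 0.3 N and x of block in the frame of jig above -0.004 m), for 0.1 s.
At the end, for the whole second after the job is handed in: The block lies flat and at rest within 3 mm of the end stop and within 0.06 rad of square, and the flap rests on it (0.15 to 0.25 rad, pressing with more than 0.5 N) (x of block in the frame of jig above -0.004 m and angle between the x axis of block and the x axis of jig, either way round below 0.06 rad and angle between block's own z axis and vertical below 0.03 rad and value of joint flap between 0.15 and 0.25 rad and contact force between flap and block above 0.5 N and linear speed of block below 0.01 m/s); the robot touches nothing.
It fails at once if the flap touches the block before the block is home (contact force between flap and block above 1 N and x of block in the frame of jig below -0.0045 m).
It fails at once if the block is lifted off the bed (10 mm) or tipped (z of block in the frame of jig above 0.022 m or angle between block's own z axis and vertical above 0.3 rad).
It fails at once if a loose thing beside the jig is moved by more than 15 mm (distance of any of oiler, plug_gauge, driver from where it was at the start of the episode above 0.015 m).
It also fails if it takes over 51 s, if anything falls off the work surface, if the arm or the gripper's body presses on something with over 40 N, if the wrist force passes 120 N, or if a joint passes its speed limit or range.

ROBOT

A 6-joint arm with a two-finger parallel gripper is mounted at the origin on the work surface. World frame = base frame: x ahead of the robot, y to its left, z up, the work surface at z = 0. Lengths are in mm, angles in rad, forces in N, time in s.
With the tool pointing down it reaches from about 300 to 750 mm from the base axis. Payload 8.5 kg.
Tool frame: the origin (TCP) lies between the finger pads; the fingertips stand 25 mm ahead of it and the grasp point (between the pads) lies 6 mm ahead of it; z points along the fingers, y is the line along which they close (so a half turn about z gives the same grasp; the last joint's range is limited). The gripper opens to 88 mm and grips with 3 to 60 N. Pads are 18 mm wide; open, the fingers measure 123 mm over their backs; the gripper's body (75 mm by 187 mm) begins 45 mm behind the grasp point.
Start: joints at [-1.431, 0.381, 1.297, -0, 1.464, -0.215], TCP at [191.065, -515.727, 263.748] pointing down, gripper open.
Joint ranges: [-3.11, 3.11], [-0.89, 2.33], [0.22, 2.48], [-1.42, 4.56], [0.17, 2.85], [-2.88, 2.88]. Speed limits (rad/s): [2.39, 2.39, 3.14, 3.14, 3.14, 3.14].

INTERFACE

Orientations are given as a 3x3 rotation matrix whose columns are the frame's x, y, z axes.
In Python, from cell import ctrl gives the robot as it stands. Calls block until the motion is done:
- ctrl.move_pose(position, orientation): joint-space move of the TCP to a pose.
- ctrl.move_l(position, ori=None, feed=150): straight line of the TCP; ori=None keeps the orientation; feed is the mean speed in mm/s.
- ctrl.set_joints(angles): joint-space move.
- ctrl.grip(opening, effort=None): finger opening in mm; effort is the grip in N (None keeps the last); returns when the fingers have stopped.
- ctrl.sleep(seconds).
- ctrl.inverse_kinematics(position, orientation): joint angles nearest the present ones, or None.
- ctrl.observe(): the state.
- ctrl.get_image(name): name is "side" or "top" or "wrist"; returns a dict with "image" (420x560x3 uint8, blue, green, red), "K" (3x3 intrinsics, pixels), "k1" (the pictures are not rectified: a ray, as slopes to the right and down, at radius r is drawn at 1 + k1 r^2 times it, then the intrinsics apply), "xyz" and "attitude" of the camera in the world. Camera axes: x right, y up, looking along -z (the intrinsics and any distortion apply to the point x, -y, -z); pixel columns grow to the right and rows downward; lengths in mm; the calibration is good to about 2 mm. A picture is of the moment at which its call begins. There is no depth.
A pose or a line that the arm cannot do raises ctrl.Unreachable and nothing moves.
- ctrl.close_job(): hands the job in; it is judged then, once.
The state is a dict: "time": time; "q": joint angles; "joint_velocities": joint speeds; "joint_efforts": joint torques, N m; "position": TCP position; "eef_rot": TCP orientation; "contact_force": force on the tool from outside, world axes, zero at the start; "wrist_torque": the same for the moment, N m; "width": finger opening in mm; "gripper_force": force on a finger pad.
Only numpy, scipy, OpenCV 4.12 (cv2) and the standard library are available. Lean on these libraries where they do the work, as an engineer would, in place of code of your own. Each camera call takes 0.05 s, during which the arm holds its last target. There are 200 camera calls.

## Working session

There is one attempt and no reset: what is moved stays moved. The work goes in short steps, each a Python script; the robot and the scene stay as the last script left them, time stands still between calls to the robot, and variables do not carry over. Pictures are saved under pics/ and viewed, at most 10 in all, crops included, and the job is handed in when it is done.

```bash
ls; mkdir -p pics; python3 - <<'E'
from cell import ctrl
import cv2
for n in("top","side"):
    d=ctrl.get_image(n); cv2.imwrite(f"pics/{n}0.png",cv2.resize(d["image"],(800,600),interpolation=cv2.INTER_CUBIC)); print(n,d["K"],d["k1"],d["xyz"],d["attitude"])
o=ctrl.observe();print(o)
E
```

```text
pics
top [[430.6894252    0.         282.00807713]
 [  0.         430.6894252  206.91340574]
 [  0.           0.           1.        ]] 0.020431601610093653 [451.17890248  10.33797143 849.79804646] [[ 0.01555821  0.98846261 -0.15066387]
 [-0.99979989  0.01348437 -0.01477664]
 [-0.01257455  0.15086362  0.98847461]]
side [[426.12970679   0.         281.019385  ]
 [  0.         426.12970679 209.95481926]
 [  0.           0.           1.        ]] 0.01541401165959882 [328.5870352  766.27343517 674.18336862] [[-0.94813626  0.20143222 -0.24589164]
 [-0.31741751 -0.55899905  0.76600665]
 [ 0.01684523  0.80432899  0.59394538]]
{'time': 0.1, 'q': array([-1.43127725e+00,  3.81110895e-01,  1.29816384e+00,  6.46170255e-06,
        1.46359720e+00, -2.15289581e-01]), 'joint_velocities': array([-0.0024129 , -0.00084197, -0.00332755, -0.00055394,  0.00037357,
       -0.0002331 ]), 'joint_efforts': array([ 3.01291657e-03, -4.38654470e+01, -2.24911129e+01,  7.14514358e-02,
        3.41986155e-02, -6.75678598e-05]), 'position': array([ 191.04889453, -515.51473241,  263.21614029]), 'eef_rot': array([[ 9.37713247e-01,  3.47410186e-01, -1.71543274e-04],
       [ 3.47410116e-01, -9.37712431e-01,  1.26774253e-03],
       [ 2.79568409e-04, -1.24837484e-03, -9.99999182e-01]]), 'contact_force': array([-0.18657924, -0.40569536, -0.33513873]), 'wrist_torque': array([0.02420299, 0.06387259, 0.00684272]), 'gripper_force': 0.0, 'width': 88.0437314937599}
```

View pics/top0.png

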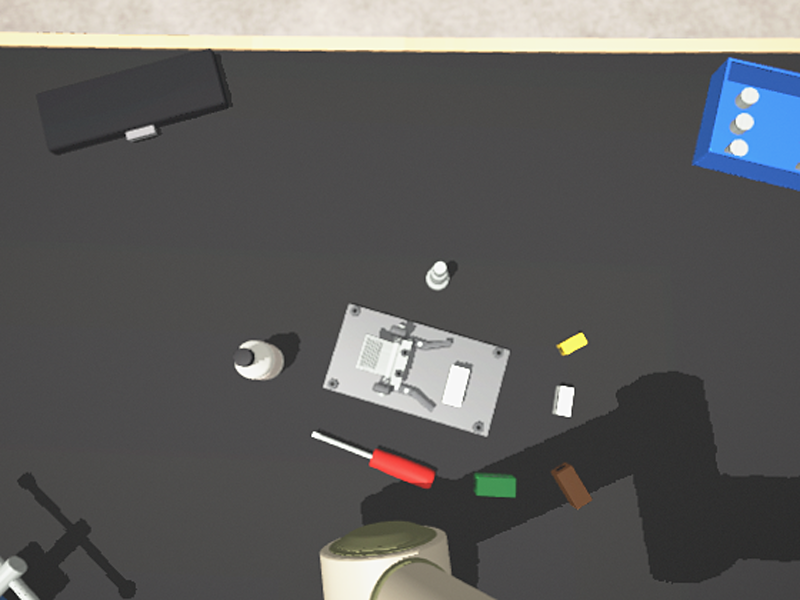

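View pics/side0.png

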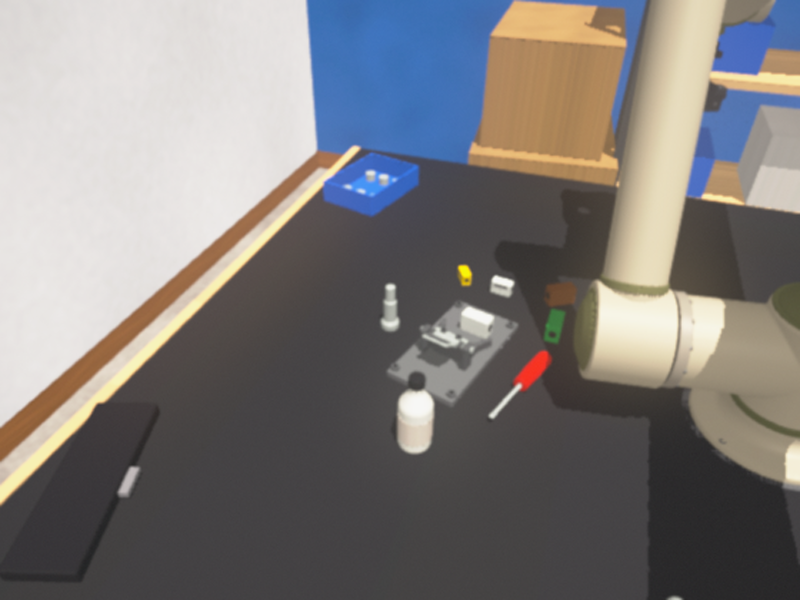

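The top view shows the jig plate with corners near (350,304), (509,350), (487,436) and (324,388). The block is on the plate at (457,385), and the white decoy is off it at (564,400). In the side view the block is at (477,322), the flap at about (445,340), and the bottle beyond the +x end. I'll write helpers, get a rough jig pose, then look from two wrist positions.

```bash
cat > h.py <<'E'
import numpy as np, cv2
from scipy.optimize import least_squares
def proj(c,P):
    p=(np.atleast_2d(P)-c["xyz"])@np.array(c["attitude"]); s=np.c_[p[:,0],-p[:,1]]/-p[:,2:]
    s=s*(1+c["k1"]*(s**2).sum(1,keepdims=True)); K=np.array(c["K"])
    return s*[K[0,0],K[1,1]]+[K[0,2],K[1,2]]
def tri(obs,z=None):  # obs: [(cam,(u,v))..]
    f=lambda X:np.concatenate([(proj(c,X if z is None else [*X,z])[0]-uv) for c,uv in obs])
    r=least_squares(f,[450,0,20] if z is None else [450,0]); return r.x if z is None else np.r_[r.x,z], np.abs(r.fun).max()
def jigT(x,y,a): 
    c,s=np.cos(a),np.sin(a); return lambda P:np.atleast_2d(P)@np.array([[c,s,0],[-s,c,0],[0,0,1]])+[x,y,0]
def fitjig(obs): # obs: [(cam,uv,Pjig)]
    f=lambda v:np.concatenate([proj(c,jigT(*v)(P))[0]-uv for c,uv,P in obs])
    return least_squares(f,[450,0,1.4])
def save(d,n):
    import pickle; pickle.dump(d,open(f"pics/{n}.pkl","wb"))
def load(n):
    import pickle; return pickle.load(open(f"pics/{n}.pkl","rb"))
E
python3 - <<'E'
from h import *
from cell import ctrl
np.set_printoptions(precision=3,suppress=True)
top=ctrl.get_image("top");save(top,"top0");s=.7
C=[((350,304),(100,60,12)),((509,350),(-130,60,12)),((487,436),(-130,-60,12)),((324,388),(100,-60,12))]
# orientation: jig x to +y world, so jig y points to -x world (down in picture)
C=[(uv,(p[0],-p[1],12)) for uv,p in C]
r=fitjig([(top,np.array(uv)*s,p) for uv,p in C]);print(r.x,r.fun)
for n,uv,z in[("block",(457,385),46),("oiler",(264,362),0),("gauge",(437,284),0),("drv",(375,460),5)]:print(n,tri([(top,np.array(uv)*s)],z)[0])
x,y,a=r.x; J=jigT(*r.x)
o=ctrl.observe()
# tool y along jig x; both choices
X=np.array([np.cos(a),np.sin(a),0]);Y=np.array([-np.sin(a),np.cos(a),0]);
for sg in(1,-1):
    R=np.c_[sg*-Y*-1,sg*X,[0,0,-1]]; R[:,0]=np.cross(R[:,1],R[:,2]); print(sg,ctrl.inverse_kinematics(J((-40,0,300))[0],R))
    R2=np.c_[np.cross(sg*Y,[0,0,-1]),sg*Y,[0,0,-1]]; print(sg,ctrl.inverse_kinematics(J((-40,0,300))[0],R2))
E
```

```text
[482.983  16.702   1.304] [-0.971 -0.53   1.232 -0.169  0.628  0.589 -0.922 -0.01 ]
block [457.914 -49.335  46.   ]
oiler [485.617 212.794   0.   ]
gauge [597.773 -24.494   0.   ]
drv [357.693  56.677   5.   ]
1 [-0.297  0.218  1.429 -0.     1.495 -1.602]
1 None
-1 [-0.297  0.218  1.429 -0.     1.495  1.54 ]
-1 [-0.297  0.218  1.429 -0.     1.495 -0.031]
```

```bash
python3 - <<'E'
from h import *
from cell import ctrl
np.set_printoptions(precision=3,suppress=True)
v=(482.98,16.7,1.304);J=jigT(*v);a=v[2]
Y=np.array([-np.sin(a),np.cos(a),0]);R=np.c_[np.cross(-Y,[0,0,-1]),-Y,[0,0,-1]]
for i,p in enumerate([(-75,0,260),(5,0,260)]):
    ctrl.move_pose(J(p)[0],R); ctrl.sleep(.3); d=ctrl.get_image("wrist");save(d,f"w{i}")
    print(d["xyz"],d["attitude"],ctrl.observe()["position"],ctrl.observe()["time"])
    cv2.imwrite(f"pics/w{i}.png",cv2.resize(d["image"],(800,600),interpolation=cv2.INTER_CUBIC))
E
```

```text
[481.56   10.007 382.856] [[ 0.964  0.256  0.071]
 [-0.266  0.928  0.26 ]
 [ 0.001 -0.27   0.963]] [463.207 -55.878 259.972] 2.4333
[502.624  86.733 382.926] [[ 0.964  0.257  0.071]
 [-0.267  0.928  0.26 ]
 [ 0.001 -0.27   0.963]] [484.253  20.871 260.032] 3.2
```

View pics/w0.png

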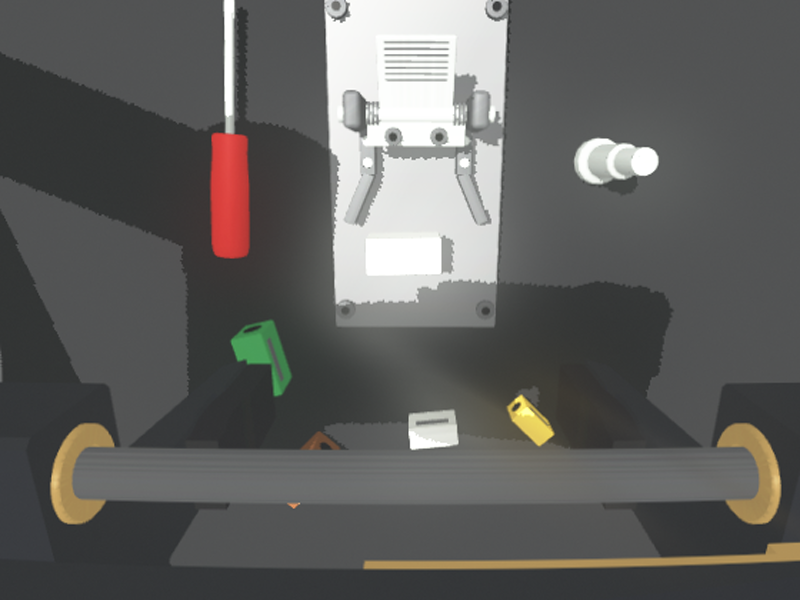

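View pics/w1.png

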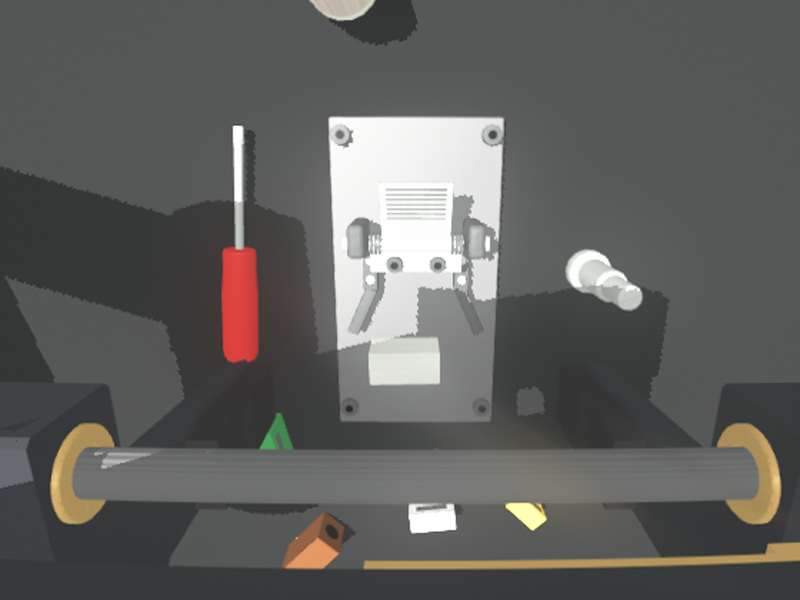

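Both wrist views show the plate, the block and the flap. In w1 the plate corners are about (329,117), (505,117), (491,421) and (341,420). I'll make one enlarged crop of each for the block edges.

```bash
python3 - <<'E'
from h import *
a=load("w0")["image"][150:230,210:360]; b=load("w1")["image"][160:300,220:360]
g=lambda im,k:cv2.resize(np.uint8(255*(im/255.)**k),None,fx=5,fy=5,interpolation=cv2.INTER_CUBIC)
A=g(a,4);B=g(b[60:140-20],1.5);o=np.zeros((600,750,3),np.uint8)
A=A[:280*1]; o[:A.shape[0]]=A[:280]; o[290:290+B.shape[0],:700]=B
cv2.imwrite("pics/c1.png",o);print(A.shape,B.shape)
E
```

```text
(280, 750, 3) (300, 700, 3)
```

View pics/c1.png

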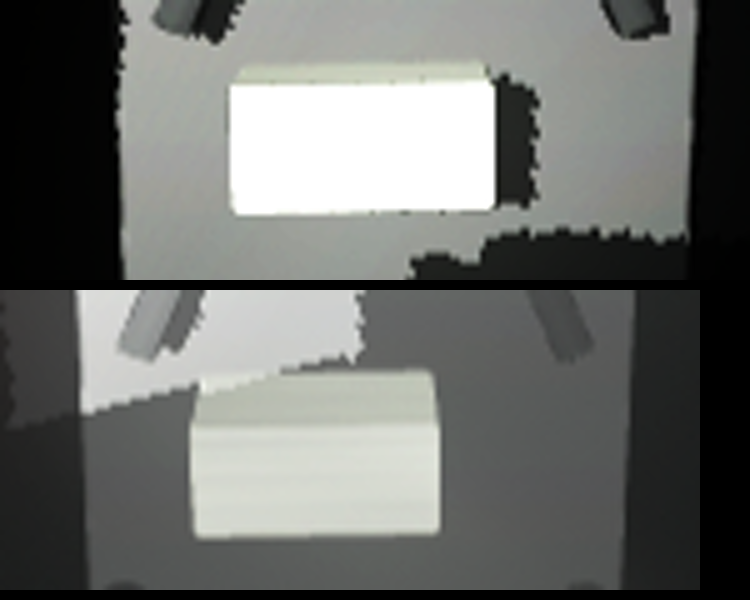

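```bash
python3 - <<'E'
from h import *
np.set_printoptions(precision=2,suppress=True)
w0,w1,top=load("w0"),load("w1"),load("top0");s=lambda p:np.array(p)*.7-.15
obs=[(w1,s((329,117)),(100,60,12)),(w1,s((505,117)),(100,-60,12)),(w1,s((491,421)),(-130,-60,12)),(w1,s((341,420)),(-130,60,12)),
(w0,s((336,327)),(-130,60,12)),(w0,s((495,327)),(-130,-60,12))]
r=fitjig(obs);print(r.x,r.fun);v=r.x
z=least_squares(lambda u:np.concatenate([proj(c,jigT(*u[:3])(np.array(P)+[0,0,u[3]]))[0]-uv for c,uv,P in obs]),[*v,0]).x;print("free z",z)
inv=lambda P:(jigT(0,0,-v[2])(np.array(P)-[v[0],v[1],0]))[0]
a=[(230,83),(495,80),(493,208),(233,214)];b=[(192,427),(438,423),(438,533),(195,538)]
Q=[]
for p,q in zip(a,b):
    X,e=tri([(w0,np.array((210+p[0]/5,150+p[1]/5))-.4),(w1,np.array((220+q[0]/5,220+(q[1]-290)/5))-.4)]);Q.append(inv(X));print(Q[-1],e)
Q=np.array(Q);print(Q.mean(0),Q[0]-Q[1],Q[0]-Q[3])
# flap pts: front edge centre & bolts & thumb plate far edge (w0,w1)
for n,p,q in[("front edge L",(362,146),(370,270)),("front R",(467,147),(462,270)),("thumb far L",(377,36),(379,183)),("thumb far R",(456,36),(453,183)),("rail L tip",(352,222),(355,331)),("rail R tip",(485,222),(477,331)),("gauge top",(645,161),(629,297))]:
    X,e=tri([(w0,s(p)),(w1,s(q))]);print(n,inv(X),e)
E
```

```text
[484.66  17.23   1.3 ] [ 0.09 -0.17 -0.18  0.22 -0.13  0.04 -0.02  0.53  0.29 -0.47 -0.06 -0.13]
free z [484.67  17.25   1.3    0.09]
[-56.84  32.77  51.06] 0.074488105968328
[-56.29 -15.88  49.96] 0.24525123256660208
[-81.11 -16.21  47.19] 0.05418939008200141
[-82.51  33.13  46.84] 0.09394985309194226
[-69.19   8.45  48.76] [-0.55 48.65  1.1 ] [25.67 -0.36  4.22]
front edge L [ 0.3  32.75 46.16] 1.7591888354979233
front R [ -0.04 -31.24  43.62] 0.8045635453299269
thumb far L [58.27 22.2  73.94] 0.15984317776025136
thumb far R [ 58.4  -21.18  74.14] 0.24114582352865455
rail L tip [-49.94  44.68  24.29] 0.2657417572888221
rail R tip [-49.45 -46.08  25.27] 1.5890741096442866
gauge top [  -7.38 -128.28   85.46] 0.49954738648114017
```

```bash
cat >> h.py <<'E'
V=(484.66,17.23,1.30); J=lambda *p: jigT(*V)(p)[0]
def Rg(yaw=0): # tool y along -jig y
    a=V[2]+yaw; Y=np.array([np.sin(a),-np.cos(a),0]); return np.c_[np.cross(Y,[0,0,-1]),Y,[0,0,-1]]
E
python3 - <<'E'
from h import *
from cell import ctrl
np.set_printoptions(precision=3,suppress=True)
w0,w1=load("w0"),load("w1")
a=[(230,83),(495,80),(493,208),(233,214)];b=[(192,427),(438,423),(438,533),(195,538)]
C=[(12,25,46),(12,-25,46),(-12,-25,46),(-12,25,46)]
o=[(w0,np.array((210+p[0]/5,150+p[1]/5))-.4,c) for p,c in zip(a,C)]+[(w1,np.array((220+q[0]/5,220+(q[1]-290)/5))-.4,c) for q,c in zip(b,C)]
r=fitjig(o);d=r.x[:2]-V[:2];c,s=np.cos(V[2]),np.sin(V[2]);bx,by,yaw=c*d[0]+s*d[1],-s*d[0]+c*d[1],r.x[2]-V[2]
print("block",bx,by,yaw,np.abs(r.fun).max())
assert -100<bx<-60 and abs(by)<15 and abs(yaw)<.4
def st(t):
    o=ctrl.observe();print(t,o["time"],o["position"],o["contact_force"],o["width"],o["gripper_force"])
ctrl.move_pose(J(bx,by,130),Rg(yaw)); ctrl.move_l(J(bx,by,58),feed=120);st("down")
ctrl.grip(46,6);st("grip")
ctrl.move_l(J(-55,0,58),Rg(0),feed=50); ctrl.move_l(J(-20,0,58),feed=40);st("slid")
ctrl.grip(66);ctrl.move_l(J(-20,0,130),feed=200);ctrl.move_pose(J(-45,0,240),Rg(0));ctrl.sleep(.2)
d=ctrl.get_image("wrist");save(d,"w2");st("up")
im=d["image"];cv2.imwrite("pics/w2.png",cv2.resize(np.uint8(255*(im/255.)**1.8)[60:270,200:400],None,fx=2.8,fy=2.8,interpolation=cv2.INTER_CUBIC))
E
```

```text
block -69.90130708982535 8.64340888101778 0.01627196328871805 0.8301564967461843
down 4.6 [458.225 -47.741  58.789] [-0.293 -0.729  0.494] 88.41710310567657 0.0
grip 5.2583 [457.639 -47.821  58.07 ] [-0.07   0.028  1.08 ] 49.51697223575255 5.999661013484001
slid 6.775 [479.453  -1.409  58.079] [-0.447 -1.298  4.949] 50.08911544906454 6.000232547521591
up 8.4917 [472.361 -25.862 238.609] [-0.088 -0.564  0.53 ] 65.78656083434974 0.0
```

View pics/w2.png

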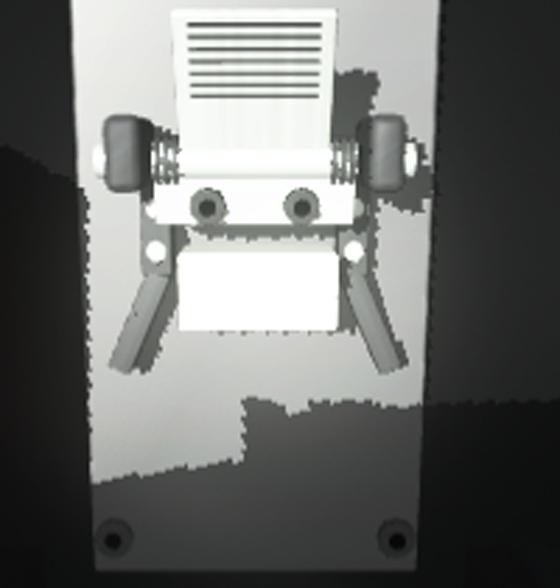

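```bash
cat >> h.py <<'E'
W,T=77.,.345
Xw=np.array([np.cos(V[2]),np.sin(V[2]),0])
TY=Xw*np.cos(T)+[0,0,np.sin(T)]; TZ=Xw*np.sin(T)-[0,0,np.cos(T)]
RP=np.c_[np.cross(TY,TZ),TY,TZ]
def pp(x,z,y=0.): return J(x,y,z)+W/2*TY-25*TZ   # TCP for pusher inner tip corner at jig x,z
E
python3 - <<'E'
from h import *
from cell import ctrl
np.set_printoptions(precision=2,suppress=True)
d=load("w2")
C=[(12,25,46),(12,-25,46),(-12,-25,46),(-12,25,46)]
r=fitjig([(d,np.array((200+u/2.8,60+v/2.8))-.3,c) for (u,v),c in zip([(180,253),(337,253),(338,329),(179,329)],C)])
q=r.x[:2]-V[:2];c,s=np.cos(V[2]),np.sin(V[2]);print("block",c*q[0]+s*q[1],-s*q[0]+c*q[1],r.x[2]-V[2],np.abs(r.fun).max())
F=lambda:Rj@ctrl.observe()["contact_force"]
Rj=np.array([[c,s,0],[-s,c,0],[0,0,1]])
ctrl.grip(W)
print(ctrl.inverse_kinematics(pp(-38,80),RP),ctrl.inverse_kinematics(pp(-13,26),RP))
ctrl.move_pose(pp(-38,110),RP);ctrl.move_l(pp(-38,75),feed=150);ctrl.sleep(.2)
o=ctrl.observe();print(o["time"],o["width"],o["position"]-pp(-38,75),F())
E
```

```text
block -20.68114757458386 -0.6234693394734441 -0.0008516760550094649 0.8304310520994136
[-0.4   0.44  1.76  0.4   1.03 -1.92] [-0.34  0.54  1.8   0.45  0.88 -1.95]
11.0667 76.66028498249874 [ 0.35 -0.1   0.8 ] [-0.14  0.08  0.21]
```

```bash
python3 - <<'E'
from h import *
from cell import ctrl
np.set_printoptions(precision=2,suppress=True)
c,s=np.cos(V[2]),np.sin(V[2]);Rj=np.array([[c,s,0],[-s,c,0],[0,0,1]])
for z in(60,50,42,36,31,26):
    ctrl.move_l(pp(-38,z),feed=60);o=ctrl.observe();f=Rj@o["contact_force"];print(z,o["position"]-pp(-38,z),f,o["width"])
    if abs(f).max()>30:break
ctrl.sleep(.2);print(Rj@ctrl.observe()["contact_force"],o["time"])
a=ctrl.get_image("side");b=ctrl.get_image("top")
A=cv2.resize(a["image"][190:300,250:380],None,fx=4.5,fy=4.5,interpolation=cv2.INTER_CUBIC)
cv2.imwrite("pics/s3.png",A)
E
```

```text
60 [-0.16  0.04 -0.4 ] [-0.03 -0.38 -0.15] 77.18047683785106
50 [-0.15  0.07 -0.37] [ 0.16  0.83 -0.43] 76.97583519980095
42 [-0.15  0.06 -0.35] [ 0.36 -0.19 -0.45] 77.25842691426993
36 [ 0.24 -0.28 -0.06] [-2.02 -0.08  1.19] 76.70464549700041
31 [ 0.46 -0.07  0.29] [-0.7  -1.13  6.31] 76.91291551773854
26 [0.68 0.52 0.68] [ 4.18 -0.95 10.38] 77.1866784481422
[ 3.52 -0.59 10.23] 12.8167
```

View pics/s3.png

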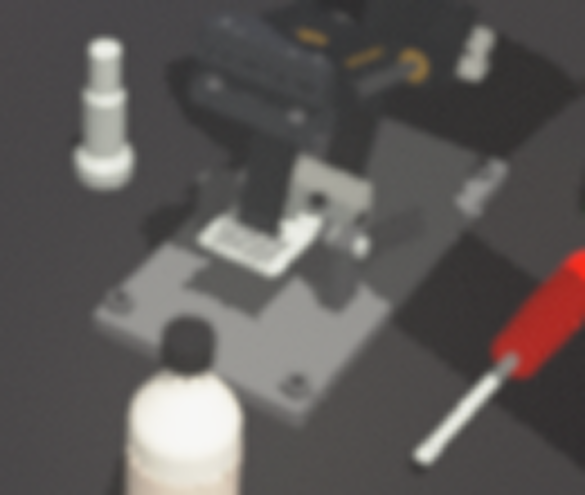

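The flap is held open: the thumb plate looks roughly level in the crop at (245,245), and about 10 N bears on the finger. Next I push the block in while watching the force.

```bash
python3 - <<'E'
from h import *
from cell import ctrl
np.set_printoptions(precision=2,suppress=True)
c,s=np.cos(V[2]),np.sin(V[2]);Rj=np.array([[c,s,0],[-s,c,0],[0,0,1]])
for x in[-34,-30,-26,-22,-19,-17,-16,-15,-14,-13,-12,-11,-10]:
    ctrl.move_l(pp(x,26),feed=30);ctrl.sleep(.05);o=ctrl.observe();f=Rj@o["contact_force"];print(x,Rj@(o["position"]-pp(x,26)),f,round(o["width"],1))
    if f[0]<-14 or abs(f).max()>35:break
ctrl.sleep(.3);print(Rj@ctrl.observe()["contact_force"],o["time"])
a=ctrl.get_image("side");d=ctrl.get_image("top");save(d,"top4")
A=cv2.resize(a["image"][190:300,250:380],None,fx=3,fy=3,interpolation=cv2.INTER_CUBIC)
B=cv2.resize(d["image"][195:320,215:370],None,fx=2.64,fy=2.64,interpolation=cv2.INTER_CUBIC)[:330]
cv2.imwrite("pics/s4.png",np.hstack([A,B]))
E
```

```text
-34 [-0.06 -0.57  0.56] [-1.96 -0.12  8.28] 77.1
-30 [-0.17 -0.56  0.45] [-2.84  0.67  7.36] 77.3
-26 [-0.18 -0.56  0.42] [-2.58 -0.51  6.43] 76.9
-22 [-0.13 -0.5   0.35] [-2.81 -1.85  4.22] 76.8
-19 [-0.15 -0.47  0.28] [-2.11 -1.54  5.08] 76.7
-17 [-0.11 -0.25  0.1 ] [-4.   -0.77  4.16] 76.7
-16 [-0.06 -0.13  0.03] [-4.59 -1.35  4.37] 76.8
-15 [-0.    0.01 -0.01] [-3.16 -0.95  5.31] 76.9
-14 [ 0.05  0.09 -0.03] [-2.91 -0.49  3.69] 76.8
-13 [ 0.08  0.08 -0.02] [-3.58 -0.03  4.44] 76.8
-12 [ 0.08  0.1  -0.04] [-3.49  0.12  4.27] 76.9
-11 [-0.41  0.04 -0.04] [-6.88  1.27  4.98] 76.6
-10 [-1.1   0.02 -0.09] [-13.9    2.05   7.29] 77.0
[-12.29   2.04   6.44] 17.15
```

View pics/s4.png

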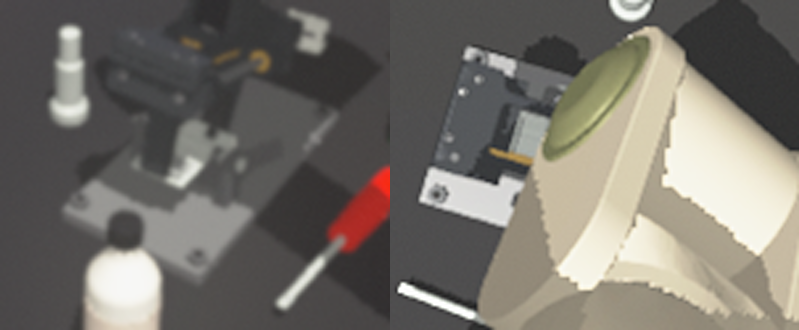

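The force rises sharply at about x = -11.5, so the block is against the stop and the flap is still held open. Now I back off, lift away and inspect.

```bash
python3 - <<'E'
from h import *
from cell import ctrl
np.set_printoptions(precision=2,suppress=True)
ctrl.move_l(pp(-17,26),feed=30);print(ctrl.observe()["contact_force"])
ctrl.move_l(pp(-22,60),feed=60);ctrl.move_l(pp(-25,120),feed=150)
ctrl.move_pose(J(-45,0,240),Rg(0));ctrl.sleep(.3)
d=ctrl.get_image("wrist");save(d,"w5");o=ctrl.observe();print(o["time"],o["contact_force"])
im=d["image"];cv2.imwrite("pics/w5.png",cv2.resize(np.uint8(255*(im/255.)**1.8)[60:270,200:400],None,fx=2.8,fy=2.8,interpolation=cv2.INTER_CUBIC))
E
```

```text
[-0.2   1.44  4.41]
21.15 [0.55 0.02 0.26]
```

View pics/w5.png

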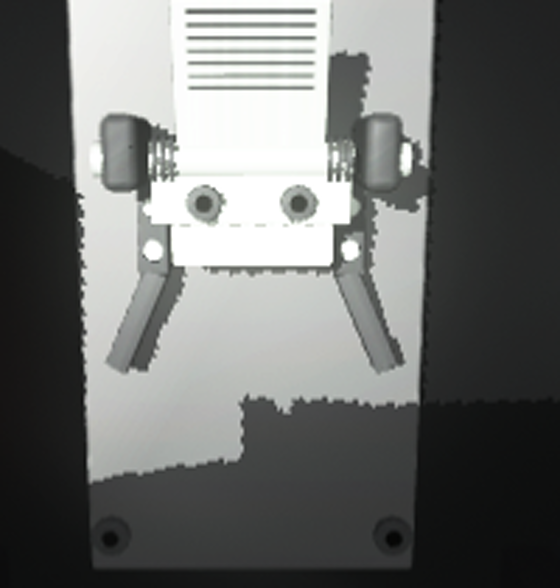

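The block's rear edge is level at row 265, which puts its origin at about x = -0.7. It sits squarely between the rails with the flap front lying on it, so I'm handing in.

```bash
python3 -c "
from cell import ctrl
print(ctrl.close_job())"
```

```text
the job is handed in; nothing more can be done
None
```

The block is loaded square against the end stop (origin measured at about jig x = -0.7 mm), the last picture shows the flap lying on it, and the job was handed in at about 21 s; no verdict was returned.

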